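# Open the ultrasonic bath after the wash

## Task

The wash is done: press the red stop button while the lid of the ultrasonic bath is still shut, then, with a fingertip or the outside of the fingers under the lid's blue lip, push the lid up and over, past upright, so that it stays open by its own weight when you let go of it and move clear. Only touch and push, gently, without pinching or forcing the lid or the bath; do not press the green button, and leave the other things on the bench where they are.

Things in the scene. Friction and masses are not known exactly. Their poses are not given: they have to be found in the camera images.
- bath: small ultrasonic cleaning bath, a fixed steel box 180 (x, depth) x 220 (y, width) x 130 mm high with a dark control panel on its front (-x) face; origin at the centre of its underside on the bench, x axis pointing from the front (lip side) to the hinge side, z up; it stands sideways, its lip side to the robot's right (-y) and its hinge side to the left (+y), yaw 1.1 to 2.0 rad. Holds a wire basket with injectors in the tank.
- lid (a joint): hinge of the bath's flat steel lid (about 0.25 to 0.5 kg, 165 mm deep, 220 mm wide, 6 mm thick), hinged along the bath's rear top edge: 0 = shut, level; 1.57 = upright; 1.95 = open against its stop, leaning back away from the lip side, 22 degrees past upright. The hinge turns freely with slight damping: let go below 1.57 it falls shut, above it falls open and stays. Lifting it takes 1 to 3 N at the lip.
- lid_hinge (a point): point on the lid's hinge axis, midway along its width: in the bath's frame 85 mm behind the centre and 132 mm above the bench. The hinge axis is the bath's y axis and lies in the plane of the lid's underside.
- lid_lip (a point): middle of the front edge, at the underside, of the blue plastic lip that sticks out in front of the lid; it moves with the lid and is 205 mm from the hinge axis. The lip is 70 mm wide, 7 mm thick; shut, its underside is level at 132 mm above the bench and it sticks out 30 mm beyond the bath's front face, with free space under it down to the bench. Once up, the whole underside of the lid can be pushed on.
- stop_button (a joint): travel of the red stop button in m: 0 = released, 0.006 = fully down; it springs back. It starts to move at 1.5 N and is fully down at 5 N.
- stop_button_top (a point): centre of the top face of the red button (36 mm across), pressed straight down; it stands 22 mm above a fixed grey block 75 x 75 x 45 mm with a yellow top plate, so 67 mm above the bench when released. The red and green stations stand either side of the bath and may be swapped.
- start_button (a joint): travel of the green start button in m, same make as the red one: 0 = released. Not to be pressed.
- start_button_top (a point): centre of the top face of the green button, on an identical block with a white top plate.
- injector_a: black fuel injector lying on the bench, 95 mm long, 22 mm high; bystander; origin under its middle
- injector_b: a second such injector, on the bench; bystander
- screwdriver: screwdriver with orange handle lying on the bench, 200 mm long, 26 mm high; bystander; origin under its middle
- cleaner: white bottle with blue cap and blue label, 64 mm across, 170 mm tall; bystander; origin at the centre of its base
- grease_can: can with yellow label, 60 mm across, 80 mm tall; bystander; origin at the centre of its base
- basket: empty steel wire basket 130 x 100 x 60 mm standing on the bench; bystander; origin at the centre of its base
Not all that is in view belongs to the job. What is shaped like the part that bears stop_button but pink or purple is not meant.

How it is judged (in metres and radians):
On the way, in this order (a step that is already met when the one before it is completed fails the run):
1. the red stop button is pressed down while the lid is still shut (value of joint stop_button above 0.0035 m and value of joint lid below 0.1 rad), for 0.05 s.
2. the lid is swung up past upright (value of joint lid above 1.6 rad), for 0.05 s.
At the end, for the whole second after the job is handed in: the lid rests open by itself, beyond 1.8 rad and still, both buttons are released, and every bystander is within 30 mm of where it began (value of joint lid above 1.8 rad and velocity of joint lid between -0.1 and 0.1 rad/s and value of joint each of stop_button, start_button below 0.002 m and distance of each of injector_a, injector_b, screwdriver, cleaner, grease_can, basket from where it was at the start of the episode below 0.03 m); the robot touches nothing.
It fails at once if the green start button is pressed (more than 3 mm) (value of joint start_button above 0.003 m).
It fails at once if the bath or its lid is pinched or forced (more than 30 N) (contact force between any of the fingers, the arm and bath above 30 N).
It fails at once if the lid is flung (faster than 4 rad/s) (velocity of joint lid above 4 rad/s).
It fails at once if a bystander is lifted or pushed away (more than 30 mm) (distance of any of injector_a, injector_b, screwdriver, cleaner, grease_can, basket from where it was at the start of the episode above 0.03 m).
It also fails if it takes over 58 s, if anything falls off the work surface, if the arm or the gripper's body presses on something with over 40 N, if the wrist force passes 120 N, or if a joint passes its speed limit or range.

## Robot

A 6-joint arm with a two-finger parallel gripper is mounted at the origin on the work surface. World frame = base frame: x ahead of the robot, y to its left, z up, the work surface at z = 0. Lengths are in m, angles in degrees, forces in N, time in s.
With the tool pointing down it reaches from about 0.25 to 0.725 m from the base axis. Payload 9.7 kg.
Tool frame: the origin (TCP) lies midway between the tips of the shut fingers; the grasp point (between the pads) lies 19 mm behind it; x points along the fingers, y is the direction in which the jaws open and shut, and the axes are right-handed (so a half turn about x gives the same grasp; the last joint's range is limited). The gripper opens to 85 mm and grips with 20 to 120 N. Pads are 22 mm wide; open, the fingers measure 114 mm over their backs; the gripper's body (76 mm by 85 mm) begins 54 mm behind the grasp point. The pads swing forward as they close: fully open they stand 13 mm farther back than shut.
Start: joints at [-71.104, 4.979, 10.078, 95.1, 0, 90], TCP at [0.178, -0.52, 0.231] pointing down, gripper open.
Joint ranges: [-179.16, 179.16], [-48.56, 103.87], [-65.8, 70.77], [-126.05, 130.52], [-82.76, 87.17], [-180, 180]. Speed limits (degrees/s): [127.2, 127.2, 147.25, 180, 180, 180].

## Interface

Orientations are given as [roll, pitch, yaw] about the fixed x, y, z axes, in that order (R = Rz(yaw) Ry(pitch) Rx(roll)).
In Python, from workcell import bot, cams gives the robot as it stands.
- The arm moves only by the tool apply_moves, never from a script. Its argument "commands" is a list of rows, each a list of 5 numbers: the shift along the tool's x, y, z in m, then the turn about the tool's x in rad, then the opening, from -1 (shut) to 1 (fully open). In form: [[tx, ty, tz, roll, hand], ...]. A call has 1 to 12 rows; each row is the pose to reach, as a shift and turn from the pose measured when the call began, along the tool's axes at that moment; what a row does not reach only later rows make up. A row lasts 1/10 s, in which the tool goes at most 50 mm and 8.59 degrees, less where a joint would pass 70% of its speed; a pose out of reach is approached as far as the arm can. A call with a gripper value outside its range is refused whole. The fingers move at their own pace and stop on an object; "newtons" is the grip in N (left out, the last holds). Time passes only in rows, so rows that repeat a pose let the fingers close. It gives the time, the measured TCP pose, the force and the opening at its end, in the units of the state.
- bot.get_obs(): the state, without advancing time (a new reading comes with each control period).
- cams.camera(name): name is "scene" or "top" or "wrist"; returns a dict with "frame" (480x640x3 uint8, blue, green, red), "depth" (480x640 float32, m along the optical axis (not along the pixel's ray), 0 where there is no reading), "camera_matrix" (3x3 intrinsics, pixels), "R" (3x3) and "t" (3): a world point X has camera coordinates R X + t; the wrist camera has in their place "mount" (4x4, takes a point from camera to tool coordinates, whose origin is the TCP and whose axes are the tool frame's). Camera axes: x right, y down, z forward; pixel columns grow to the right and rows downward; lengths in m; the calibration is good to about 2 mm. The wrist camera is an equidistant fisheye: a pixel r from the principal point sees the ray r / f radians off the axis. A picture is of the moment at which its call begins: read the wrist's pose just before it.
- bot.job_done(): hands the job in, once; it reports no verdict.
Trained networks look in the newest picture that a camera, given by its name, has taken for a name from the list of things; names that differ only in an ending like _2 or _b are one class to them, and where a whole thing is asked for, a point or a joint stands for the part that bears it (a point fixed in the world has none). Each returns a list of dicts, best first, with "confidence" (0 to 1); they miss things now and then, are a little off and sometimes report something else, mostly with a low value. They report only what shows in the picture. A call takes as long as a camera call. They do not tell look-alikes from the thing itself.
- cams.spot_in(name, camera): "rect" ([left, top, right, bottom] in pixels, round what is visible of it).
The state is a dict: "time": time; "q": joint angles; "qd": joint speeds; "joint_efforts": joint torques, N m; "ee_pos": TCP position; "tcp_rot": TCP orientation; "wrist_force": force on the tool from outside, world axes, zero at the start; "torque": the same for the moment, N m; "opening": finger opening in m.
Only numpy, scipy, OpenCV 4.12 (cv2) and the standard library are available. Lean on these libraries where they do the work, as an engineer would, in place of code of your own. Each camera call takes 0.05 s, during which the arm holds its last target. There are 200 camera calls.

## Working session

There is one attempt and no reset: what is moved stays moved. The work goes in short steps, Python scripts to look and compute and a tool call to move; the robot and the scene stay as the last step left them, time stands still between calls to the robot, and variables do not carry over. Pictures are saved under pics/ and viewed, about 8 in all and at most 12, crops included, and the job is handed in when it is done.

Besides the shell and the picture viewer there is one more tool, called after "Request:" by a JSON object that holds its "api" and its "payload", one argument or row to a line. apply_moves: Moves the arm, as the interface text tells. Its arguments: {"type":"object","properties":{"commands":{"type":"array"},"newtons":{"type":"number"}},"required":["commands"]}

```bash
mkdir -p pics
cat > h.py <<'E'
import numpy as np, cv2
from workcell import bot, cams
def w(c,u,v,z=None):
    K=c["camera_matrix"];d=c["depth"][int(v),int(u)] if z is None else 1
    p=np.linalg.inv(K)@[u,v,1]
    R,t=np.array(c["R"]),np.array(c["t"]).ravel()
    if z is None: return R.T@(p*d-t)
    o=-R.T@t; r=R.T@p
    return o+r*(z-o[2])/r[2]
def cloud(c):
    d=c["depth"];v,u=np.mgrid[:480,:640];K=c["camera_matrix"]
    P=np.dstack([(u-K[0,2])/K[0,0]*d,(v-K[1,2])/K[1,1]*d,d])
    return (P-np.array(c["t"]).ravel())@np.array(c["R"])
E
python3 - <<'E'
from h import *
print(bot.get_obs())
for n in("top","scene"):
    c=cams.camera(n); cv2.imwrite(f"pics/{n}.png",c["frame"])
    np.savez(f"{n}.npz",**{k:c[k] for k in("frame","depth","camera_matrix","R","t")})
    print(n,"cam at",-np.array(c["R"]).T@np.array(c["t"]).ravel())
    for o in("bath","lid_lip","stop_button","start_button","injector_a","screwdriver","cleaner","grease_can","basket"):
        for r in cams.spot_in(o,n)[:3]:
            b=r["rect"];u,v=(b[0]+b[2])/2,(b[1]+b[3])/2
            print(o,np.round(b),round(r["confidence"],2),np.round(w(c,u,v),3))
E
```

```text
{'time': 0.0, 'q': array([-7.11042676e+01,  5.01031686e+00,  1.00352490e+01,  9.50994039e+01,
       -1.63718784e-03,  9.00012508e+01]), 'qd': array([ 0.05406398, -0.04212184, -0.00795399, -0.01148328, -0.00602952,
       -0.01222648]), 'joint_efforts': array([ 1.40162065e-04, -5.20394683e+01,  4.64800787e+01,  1.64504122e-02,
        2.79044990e-06,  9.65467599e-07]), 'ee_pos': array([ 0.17803545, -0.52015055,  0.2305977 ]), 'tcp_rot': array([-88.73936287,  89.92551018, 110.15511977]), 'wrist_force': array([-0.51632557, -0.71526691,  0.03338246]), 'torque': array([ 0.02518449, -0.04342693, -0.00238158]), 'opening': 0.08559440367773966}
top cam at [ 0.24449608 -0.0120487   1.79195119]
bath [245. 147. 342. 254.] 0.57 [0.558 0.087 0.128]
lid_lip [248. 155. 338. 247.] 0.9 [0.553 0.088 0.139]
lid_lip [170. 136. 203. 171.] 0.51 [0.679 0.387 0.136]
stop_button [155. 269. 167. 281.] 0.66 [0.345 0.455 0.07 ]
stop_button [203. 235. 216. 250.] 0.52 [0.443 0.324 0.063]
stop_button [210. 313. 222. 328.] 0.41 [0.224 0.294 0.069]
start_button [164. 214. 179. 245.] 0.33 [0.481 0.443 0.027]
start_bu
[... 830 characters left out ...]
  0.064]
stop_button [401. 343. 415. 360.] 0.66 [0.447 0.333 0.065]
stop_button [474. 364. 489. 379.] 0.63 [0.349 0.461 0.066]
start_button [356. 413. 388. 459.] 0.23 [0.631 0.434 0.079]
injector_a [282. 385. 323. 410.] 0.97 [0.686 0.268 0.017]
injector_a [401. 400. 445. 422.] 0.81 [0.493 0.444 0.02 ]
injector_a [246. 239. 360. 354.] 0.25 [0.579 0.121 0.138]
screwdriver [193. 152. 253. 185.] 0.68 [ 0.481 -0.429  0.022]
cleaner [314. 420. 350. 468.] 0.84 [0.715 0.411 0.12 ]
grease_can [357. 414. 388. 459.] 0.73 [0.631 0.435 0.077]
basket [250. 242. 360. 327.] 0.71 [0.558 0.096 0.139]
basket [146. 200. 205. 256.] 0.64 [ 0.69  -0.328  0.001]
basket [314. 422. 348. 468.] 0.57 [0.716 0.412 0.12 ]
```

View pics/top.png

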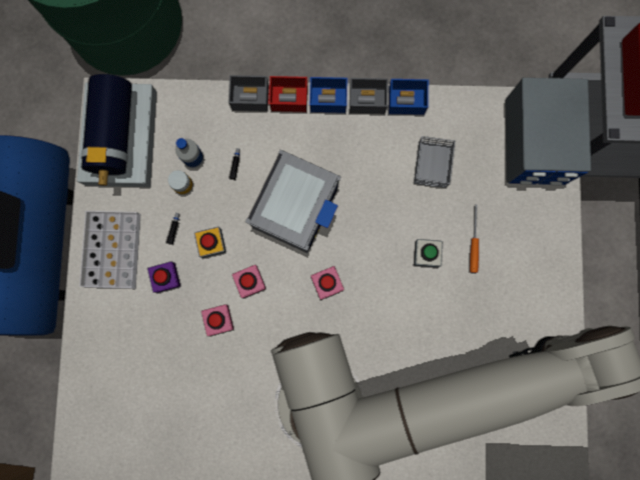

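View pics/scene.png

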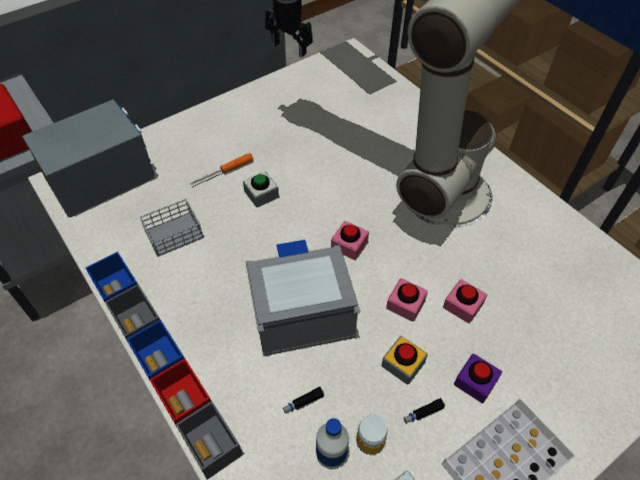

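Candidates for the stop button in the top view are yellow (208,242), purple (163,277), and pink (248,281), (327,283) and (217,320). The description says yellow plate, so I choose (208,242). Green is at (429,252). The bath's blue lip is at (327,213), facing right (-y). Next I measure and make a close crop.

Run:
```python
from h import *
for n in("top","scene"):
    c=dict(np.load(f"{n}.npz")); P=cloud(c); f=c["frame"].astype(int); hsv=cv2.cvtColor(c["frame"],cv2.COLOR_BGR2HSV)
    x,y,z=P[...,0],P[...,1],P[...,2]
    reg=(x>.35)&(x<.75)&(y>-.1)&(y<.25)
    m=reg&(z>.12)&(z<.16)
    print(n,"bath top",m.sum(),cv2.minAreaRect((P[m][:,:2]*1000).astype(np.float32)),np.median(P[m][:,2]))
    b=m&(hsv[...,0]>100)&(hsv[...,0]<130)&(hsv[...,1]>150)
    print("lip",b.sum(),P[b].mean(0),cv2.minAreaRect((P[b][:,:2]*1000).astype(np.float32)))
    red=((hsv[...,0]<8)|(hsv[...,0]>172))&(hsv[...,1]>150)&(abs(x-.445)<.05)&(abs(y-.33)<.05)
    q=P[red&(z>.06)]; print("red",len(q),q.mean(0),q.min(0),q.max(0))
    ye=(hsv[...,0]>15)&(hsv[...,0]<35)&(hsv[...,1]>120)&(abs(x-.445)<.06)&(abs(y-.33)<.06)
    q=P[ye&(z>.035)]; print("yel",len(q),q.mean(0),cv2.minAreaRect((q[:,:2]*1000).astype(np.float32)))
a=cv2.imread("pics/top.png")[130:340,140:350]; s=cv2.imread("pics/scene.png")[220:420,240:440]
cv2.imwrite("pics/crop.png",np.hstack([cv2.resize(a,(400,400),interpolation=2),cv2.resize(s,(400,400),interpolation=2)]))
```

```text
top bath top 5643 ((556.19921875, 77.09103393554688), (214.24545288085938, 228.15496826171875), 67.32340240478516) 0.13803850836607295
lip 317 [ 0.52094559 -0.00361894  0.13905558] ((521.561767578125, -4.368663787841797), (35.82098388671875, 68.72648620605469), 67.1335678100586)
red 121 [0.4472506  0.33047549 0.06635124] [0.43124555 0.31070506 0.06006103] [0.46622728 0.34909998 0.07502952]
yel 362 [0.44663711 0.3290533  0.04706933] ((447.39849853515625, 330.3271789550781), (70.42792510986328, 68.37602233886719), 15.805267333984375)
scene bath top 7357 ((557.7595825195312, 77.443115234375), (216.81495666503906, 227.22164916992188), 66.6646728515625) 0.1374803841715158
lip 362 [ 0.52469925 -0.00383029  0.13800037] ((524.3572998046875, -3.874614715576172), (41.02064895629883, 67.40882110595703), 66.6646728515625)
red 198 [0.45061082 0.33164164 0.06564503] [0.43050353 0.31165625 0.06011323] [0.46832866 0.34872141 0.07287559]
yel 490 [0.45198355 0.33171527 0.045536  ] ((449.2273864746094, 329.4310302734375), (71.30387878417969, 69.6143798828125), 15.426933288574219)
```

View pics/crop.png

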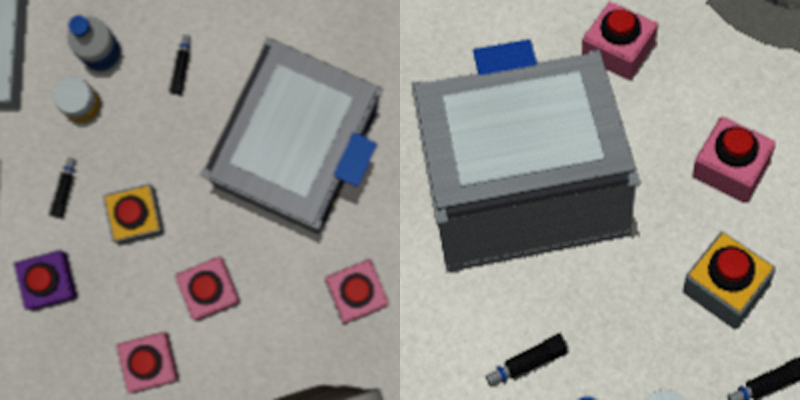

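The yellow-plated red button is the real one, at about (0.448, 0.330, 0.067). Only look-alikes are pink or purple. The lip front edge is at about (0.515, -0.021, 0.132), with the bath x axis at about 67°. Next I get the tool frame and the wrist camera mount.

```bash
cat >> h.py <<'E'
from scipy.spatial.transform import Rotation as Ro
def pose():
    o=bot.get_obs(); return np.array(o["ee_pos"]),Ro.from_euler("xyz",o["tcp_rot"],degrees=True).as_matrix(),o
def sh(p,*targets):
    "tool-frame shifts to world targets"
    x,R,o=pose()
    for t in targets: print(t,"->",np.round(R.T@(np.array(t)-x),4))
    print("R cols x,y,z:",np.round(R.T,3).tolist(),"q",np.round(o["q"],1),"p",np.round(x,4),"F",np.round(o["wrist_force"],2),"t",o["time"],o["opening"])
E
python3 - <<'E'
from h import *
c=cams.camera("wrist"); print(np.round(c["mount"],3),c["camera_matrix"])
cv2.imwrite("pics/w0.png",c["frame"])
sh(0,(.2,-.5,.26),(.448,.33,.26))
E
```

```text
[[ 0.    -0.278  0.961 -0.143]
 [ 1.    -0.    -0.     0.001]
 [ 0.001  0.961  0.278 -0.071]
 [ 0.     0.     0.     1.   ]] [[371.64829954   0.         326.37642021]
 [  0.         371.64829954 241.57450208]
 [  0.           0.           1.        ]]
(0.2, -0.5, 0.26) -> [-0.0287 -0.0122 -0.0273]
(0.448, 0.33, 0.26) -> [-0.0287 -0.7171 -0.5307]
R cols x,y,z: [[0.0, -0.0, -1.0], [0.324, -0.946, 0.0], [-0.946, -0.324, 0.0]] q [-71.1   5.   10.1  95.1  -0.   90. ] p [ 0.1781 -0.5204  0.2313] F [ 0.04 -0.59 -0.02] t 1.05 0.08532195919016923
```

View pics/w0.png

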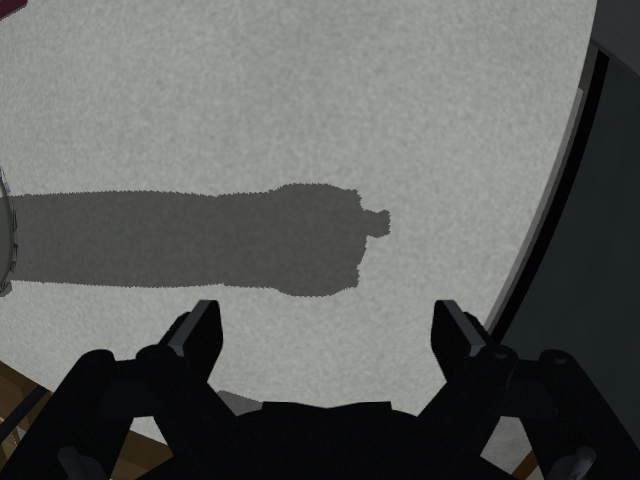

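Request:
{"api": "apply_moves", "payload": {
  "commands": [
    [-0.04,-0.05,-0.04,-0.14,-1],
    [-0.04,-0.1,-0.07,-0.28,-1],
    [-0.04,-0.14,-0.105,-0.42,-1],
    [-0.04,-0.18,-0.135,-0.56,-1],
    [-0.04,-0.22,-0.165,-0.7,-1],
    [-0.04,-0.26,-0.195,-0.84,-1],
    [-0.04,-0.3,-0.22,-0.84,-1],
    [-0.04,-0.34,-0.25,-0.84,-1],
    [-0.04,-0.38,-0.28,-0.84,-1],
    [-0.04,-0.42,-0.31,-0.84,-1],
    [-0.04,-0.46,-0.34,-0.84,-1],
    [-0.04,-0.5,-0.37,-0.84,-1]
  ],
  "newtons": 40
}}

```text
time: 2.25
ee_pos: [0.3568, 0.0456, 0.2717]
tcp_rot: [115.4, 89.9, 2.4]
wrist_force: [1.3, 0.4, -0.1]
opening: -0.0001
```

Run:
```python
from h import *
sh(0,(.448,.33,.2),(.448,.33,.1))
```

```text
(0.448, 0.33, 0.2) -> [ 0.0718 -0.0271 -0.2974]
(0.448, 0.33, 0.1) -> [ 0.1718 -0.0272 -0.2973]
R cols x,y,z: [[0.002, 0.0, -1.0], [0.921, -0.39, 0.001], [-0.39, -0.921, -0.001]] q [  7.3 -19.5  -7.3 102.1  -0.  120.2] p [0.3568 0.0456 0.2717] F [ 1.26  0.4  -0.13] t 2.25 -7.972787697506179e-05
```

Request:
{"api": "apply_moves", "payload": {
  "commands": [
    [0.0,-0.004,-0.045,0,-1],
    [0.0,-0.008,-0.09,0,-1],
    [0.0,-0.012,-0.135,0,-1],
    [0.02,-0.016,-0.175,0,-1],
    [0.04,-0.02,-0.215,0,-1],
    [0.065,-0.024,-0.255,0,-1],
    [0.1,-0.027,-0.285,0,-1],
    [0.13,-0.027,-0.297,0,-1],
    [0.13,-0.027,-0.297,0,-1],
    [0.13,-0.027,-0.297,0,-1]
  ]
}}

```text
time: 3.25
ee_pos: [0.4476, 0.3292, 0.1423]
tcp_rot: [70.2, 89.9, -42.8]
wrist_force: [-1.1, -0.6, 1.0]
opening: -0.0001
```

```bash
cat >> h.py <<'E'
def wr(c,u,v,z,x,R):
    K=c["camera_matrix"];M=np.array(c["mount"]);d=np.array([u-K[0,2],v-K[1,2]])/K[0,0];r=np.hypot(*d)
    ray=R@M[:3,:3]@np.r_[np.sin(r)*d/r,np.cos(r)]; o=x+R@M[:3,3]
    return o+ray*(z-o[2])/ray[2]
E
python3 - <<'E'
from h import *
x,R,o=pose(); c=cams.camera("wrist"); cv2.imwrite("pics/w1.png",c["frame"])
for r in cams.spot_in("stop_button","wrist"):
    b=r["rect"]; print(b,r["confidence"],wr(c,(b[0]+b[2])/2,(b[1]+b[3])/2,.067,x,R))
sh(0,(.448,.33,.06))
E
```

```text
[300.3, 223.6, 358.5, 275.8] 0.91 [0.45117445 0.32994255 0.067     ]
[88.3, 358.9, 124.6, 397.2] 0.8 [0.23449468 0.29768005 0.067     ]
[85.5, 111.1, 135.7, 166.1] 0.56 [0.34930446 0.45471075 0.067     ]
(0.448, 0.33, 0.06) -> [ 0.0842 -0.001  -0.0002]
R cols x,y,z: [[0.004, 0.002, -1.0], [0.921, -0.391, 0.003], [-0.391, -0.921, -0.003]] q [ 3.630e+01  4.700e+00  2.000e-01  8.520e+01 -1.000e-01  1.493e+02] p [0.4485 0.3293 0.1442] F [ 0.77 -0.41  0.16] t 3.35 -0.000290573622705623
```

View pics/w1.png

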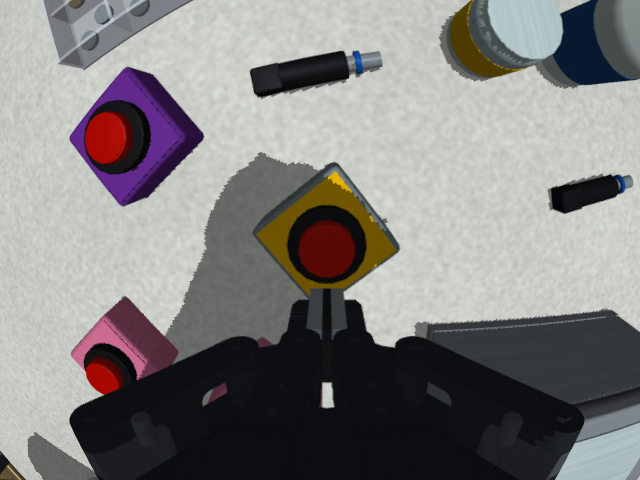

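Request:
{"api": "apply_moves", "payload": {
  "commands": [
    [0.03,-0.001,0,0,-1],
    [0.055,-0.001,0,0,-1],
    [0.07,-0.001,0,0,-1],
    [0.076,-0.001,0,0,-1],
    [0.08,-0.001,0,0,-1],
    [0.083,-0.001,0,0,-1],
    [0.083,-0.001,0,0,-1],
    [0.083,-0.001,0,0,-1]
  ]
}}

```text
time: 4.15
ee_pos: [0.4484, 0.3299, 0.0622]
tcp_rot: [134.6, 89.7, 21.6]
wrist_force: [0.3, -2.6, 4.1]
opening: -0.0002
```

Run:
```python
from h import *
sh(0,(.448,.33,.06))
```

```text
(0.448, 0.33, 0.06) -> [ 0.0022 -0.0004  0.0001]
R cols x,y,z: [[0.005, 0.002, -1.0], [0.92, -0.391, 0.004], [-0.391, -0.92, -0.004]] q [ 3.640e+01  5.700e+00 -7.900e+00  7.610e+01 -1.000e-01  1.494e+02] p [0.4484 0.3299 0.0622] F [ 0.31 -2.6   4.07] t 4.15 -0.0001650971350561194
```

Request:
{"api": "apply_moves", "payload": {
  "commands": [
    [0.002,0,0,0,-1],
    [0.002,0,0,0,-1],
    [0.002,0,0,0,-1]
  ]
}}

```text
time: 4.45
ee_pos: [0.4485, 0.3301, 0.061]
tcp_rot: [137.1, 89.6, 24.1]
wrist_force: [-2.3, -2.9, 8.0]
opening: 0.0001
```

Request:
{"api": "apply_moves", "payload": {
  "commands": [
    [-0.03,0,0,0,-1],
    [-0.08,0,0,0,-1],
    [-0.13,0,0,0,-1],
    [-0.18,0,0,0,-1],
    [-0.2,0,0,0,-1],
    [-0.2,0,0,0,-1]
  ]
}}

```text
time: 5.05
ee_pos: [0.4483, 0.3306, 0.2647]
tcp_rot: [144.8, 89.3, 31.8]
wrist_force: [0.9, -1.2, 0.1]
opening: -0.0001
```

Run:
```python
from h import *
sh(0,(.49,-.08,.25),(.49,-.08,.11))
```

```text
(0.49, -0.08, 0.25) -> [0.0125 0.1986 0.3618]
(0.49, -0.08, 0.11) -> [0.1525 0.1976 0.3632]
R cols x,y,z: [[0.01, 0.006, -1.0], [0.921, -0.391, 0.007], [-0.39, -0.921, -0.01]] q [ 3.640e+01  6.100e+00  1.510e+01  9.820e+01 -1.000e-01  1.494e+02] p [0.4483 0.3306 0.2647] F [ 0.88 -1.18  0.07] t 5.05 -5.816239002249944e-05
```

Request:
{"api": "apply_moves", "payload": {
  "commands": [
    [0.0,0.022,0.04,0,-1],
    [0.0,0.044,0.08,0,-1],
    [0.0,0.066,0.12,0,-1],
    [0.0,0.088,0.16,0,-1],
    [0.0,0.11,0.2,0,-1],
    [0.0,0.132,0.24,0,-1],
    [0.0,0.154,0.28,0,-1],
    [0.0,0.176,0.32,0,-1],
    [0.0,0.198,0.36,0,-1],
    [0.02,0.198,0.36,0,-1],
    [0.05,0.198,0.36,0,-1],
    [0.05,0.198,0.36,0,-1]
  ]
}}

```text
time: 6.25
ee_pos: [0.4889, -0.078, 0.2076]
tcp_rot: [180.0, 89.5, 66.9]
wrist_force: [0.5, -0.6, 0.1]
opening: 0.0001
```

Run:
```python
from h import *
x,R,o=pose(); c=cams.camera("wrist"); cv2.imwrite("pics/w2.png",c["frame"])
hsv=cv2.cvtColor(c["frame"],cv2.COLOR_BGR2HSV)
b=cv2.inRange(hsv,(100,150,40),(130,255,255)); n,l,s,ce=cv2.connectedComponentsWithStats(b)
for i in np.argsort(-s[1:,4])[:3]+1:
    print(s[i],ce[i],wr(c,*ce[i],.139,x,R))
    (q,_)=cv2.findContours((l==i).astype(np.uint8),0,1); bx=cv2.boxPoints(cv2.minAreaRect(q[0]))
    for p in bx: print(p,np.round(wr(c,*p,.139,x,R),4))
sh(0,(.49,-.076,.105))
```

```text
[ 268   86  124   69 8228] [329.52989791 119.78293632] [ 0.52312012 -0.00464438  0.139     ]
[267.58743 152.9687 ] [ 0.4833 -0.0079  0.139 ]
[268.20828  85.2955 ] [0.4993 0.0279 0.139 ]
[391.308    86.42485] [5.632e-01 2.000e-04 1.390e-01]
[390.68716 154.09805] [ 0.5478 -0.036   0.139 ]
[ 581    0   59   80 3428] [616.81796966  34.48687281] [ 0.74543592 -0.0091368   0.139     ]
[581.   0.] [0.7217 0.0205 0.139 ]
[639.   0.] [0.7897 0.0137 0.139 ]
[639.  79.] [ 0.755  -0.0451  0.139 ]
[581.  79.] [ 0.6935 -0.0324  0.139 ]
[634 179   6  54 174] [637.43678161 198.37356322] [ 0.72399172 -0.13047185  0.139     ]
[634. 179.] [ 0.7232 -0.1146  0.139 ]
[639. 179.] [ 0.7291 -0.1165  0.139 ]
[639. 232.] [ 0.7215 -0.1579  0.139 ]
[634. 232.] [ 0.7154 -0.1555  0.139 ]
(0.49, -0.076, 0.105) -> [ 0.1051 -0.0004 -0.0009]
R cols x,y,z: [[0.006, 0.007, -1.0], [0.92, -0.391, 0.003], [-0.391, -0.92, -0.009]] q [ -9.3  -3.1  -0.5  92.4   0.5 103.7] p [ 0.4894 -0.0777  0.2101] F [-0.19  0.19  0.46] t 6.3 0.00013691124114027596
```

View pics/w2.png

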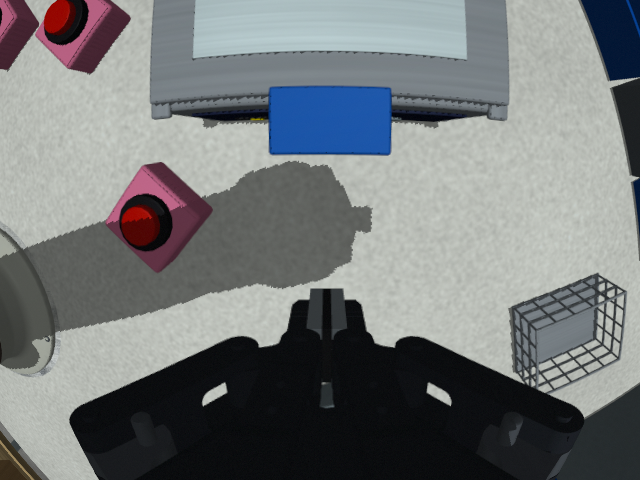

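The lip spans pixels 268–391 × 86–154 and is dead ahead of the fingers; its front edge comes out at (0.516, -0.022), agreeing with the top view. I descend in front of it and close in.

Request:
{"api": "apply_moves", "payload": {
  "commands": [
    [0.04,0,0,0,-1],
    [0.08,0,0,0,-1],
    [0.105,0,0,0,-1],
    [0.105,0,-0.02,0,-1],
    [0.105,0,-0.035,0,-1],
    [0.105,0,-0.042,0,-1],
    [0.105,0,-0.045,0,-1],
    [0.105,0,-0.047,0,-1],
    [0.105,0,-0.047,0,-1]
  ]
}}

```text
time: 7.2
ee_pos: [0.5086, -0.0337, 0.106]
tcp_rot: [160.9, 89.4, 47.9]
wrist_force: [0.0, -0.9, -0.2]
opening: 0.0002
```

Run:
```python
from h import *
sh(0,(.5156,-.022,.132))
```

```text
(0.5156, -0.022, 0.132) -> [-0.0259  0.0019 -0.0137]
R cols x,y,z: [[0.007, 0.007, -1.0], [0.921, -0.391, 0.003], [-0.391, -0.921, -0.009]] q [ -4.   -1.5 -10.4  80.7   0.4 109. ] p [ 0.5086 -0.0337  0.106 ] F [ 0.01 -0.89 -0.19] t 7.2 0.00015729150434846227
```

Request:
{"api": "apply_moves", "payload": {
  "commands": [
    [0,0.001,-0.002,0,-1],
    [0,0.001,-0.003,0,-1],
    [0,0.001,-0.004,0,-1]
  ]
}}

```text
time: 7.5
ee_pos: [0.5106, -0.0322, 0.1062]
tcp_rot: [144.9, 89.6, 31.8]
wrist_force: [-5.4, -14.6, 3.9]
opening: 0.0003
```

Request:
{"api": "apply_moves", "payload": {
  "commands": [
    [0,0.0,-0.001,0,-1],
    [0,0.0,-0.002,0,-1]
  ]
}}

```text
time: 7.7
ee_pos: [0.5105, -0.0323, 0.1063]
tcp_rot: [107.8, 89.8, -5.4]
wrist_force: [-7.0, -14.9, 3.3]
opening: 0.0001
```

Request:
{"api": "apply_moves", "payload": {
  "commands": [
    [-0.002,0,-0.002,0,-1],
    [-0.004,0,-0.002,0,-1],
    [-0.007,0,-0.002,0,-1],
    [-0.01,0,-0.002,0,-1],
    [-0.013,0,-0.002,0,-1]
  ]
}}

```text
time: 8.2
ee_pos: [0.5106, -0.032, 0.119]
tcp_rot: [62.3, 89.8, -51.0]
wrist_force: [-2.5, -7.2, -1.3]
opening: 0.0001
```

```bash
cat >> h.py <<'E'
def lid():
    "lid angle from the scene camera: blue lip"
    c=cams.camera("scene");P=cloud(c);hsv=cv2.cvtColor(c["frame"],cv2.COLOR_BGR2HSV)
    m=cv2.inRange(hsv,(100,150,40),(130,255,255))>0
    x,y,z=np.moveaxis(P,-1,0); m&=(abs(x-.56)<.13)&(y>-.1)&(y<.3)&(z>.1)
    q=P[m]; u=np.array([.391,.92]); s=(q[:,:2]-[.595,.168])@u
    print("lip n",len(q),"along u",np.round([s.min(),np.median(s),s.max()],3),"z",np.round([q[:,2].min(),np.median(q[:,2]),q[:,2].max()],3),"angle",np.round(np.arctan2(np.median(q[:,2])-.135,-np.median(s)),3))
    return c
E
python3 - <<'E'
from h import *
sh(0,(.5156,-.022,.132)); c=lid(); cv2.imwrite("pics/s1.png",c["frame"])
E
```

```text
(0.5156, -0.022, 0.132) -> [-0.0131  0.0007 -0.0111]
R cols x,y,z: [[0.002, -0.003, -1.0], [0.919, -0.395, 0.003], [-0.395, -0.919, 0.002]] q [ -3.5  -1.2  -8.7  82.4  -0.2 109.8] p [ 0.5106 -0.032   0.119 ] F [-2.53 -7.18 -1.3 ] t 8.2 7.143462219761687e-05
lip n 376 along u [-0.211 -0.185 -0.164] z [0.14  0.149 0.156] angle 0.075
```

Request:
{"api": "apply_moves", "payload": {
  "commands": [
    [-0.008,0,-0.003,0,-1],
    [-0.018,0,-0.004,0,-1],
    [-0.028,0,-0.006,0,-1],
    [-0.038,0,-0.008,0,-1],
    [-0.048,0,-0.011,0,-1],
    [-0.058,0,-0.0145,0,-1],
    [-0.067,0,-0.0185,0,-1],
    [-0.076,0,-0.0225,0,-1]
  ]
}}

```text
time: 9.05
ee_pos: [0.5187, -0.013, 0.1961]
tcp_rot: [38.1, 89.6, -75.3]
wrist_force: [-4.0, -9.9, 2.5]
opening: 0.0004
```

Run:
```python
from h import *
sh(0,(.5156,-.022,.132)); c=lid(); cv2.imwrite("pics/s2.png",c["frame"])
```

```text
(0.5156, -0.022, 0.132) -> [0.0641 0.0005 0.0092]
R cols x,y,z: [[0.002, -0.007, -1.0], [0.918, -0.397, 0.004], [-0.397, -0.918, 0.005]] q [ -1.2   0.    1.   90.9  -0.4 112.1] p [ 0.5187 -0.013   0.1961] F [-4.03 -9.9   2.52] t 9.05 0.00039591104611767233
lip n 500 along u [-0.19  -0.164 -0.145] z [0.208 0.219 0.232] angle 0.471
```

View pics/s2.png

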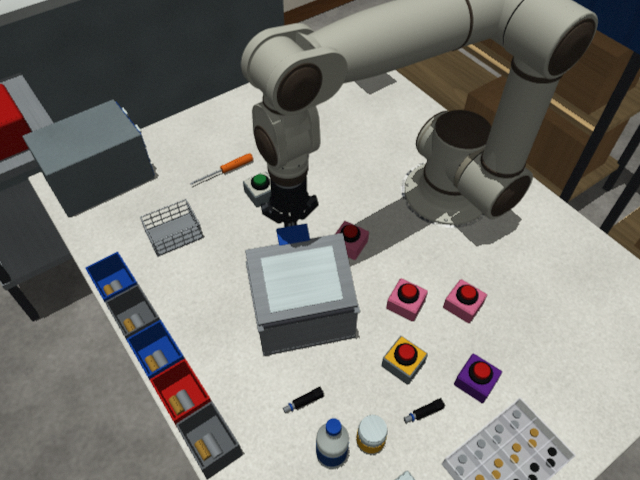

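Request:
{"api": "apply_moves", "payload": {
  "commands": [
    [-0.009,0,-0.006,0,-1],
    [-0.018,0,-0.0115,0,-1],
    [-0.0265,0,-0.017,0,-1],
    [-0.035,0,-0.023,0,-1],
    [-0.043,0,-0.03,0,-1],
    [-0.0505,0,-0.0365,0,-1],
    [-0.058,0,-0.0435,0,-1],
    [-0.065,0,-0.051,0,-1],
    [-0.0715,0,-0.059,0,-1],
    [-0.0775,0,-0.067,0,-1],
    [-0.0835,0,-0.0755,0,-1],
    [-0.0885,0,-0.0845,0,-1]
  ]
}}

```text
time: 10.3
ee_pos: [0.5528, 0.0665, 0.2861]
tcp_rot: [55.4, 89.6, -58.0]
wrist_force: [-0.1, -1.8, 2.0]
opening: 0.0001
```

Run:
```python
from h import *
sh(0,(.595,.168,.3)); c=lid(); cv2.imwrite("pics/s3.png",c["frame"][120:420,120:440])
```

```text
(0.595, 0.168, 0.3) -> [-0.0143 -0.0014 -0.1098]
R cols x,y,z: [[0.004, -0.006, -1.0], [0.918, -0.396, 0.005], [-0.396, -0.918, 0.004]] q [  7.    7.4  18.9 101.3  -0.3 120.4] p [0.5528 0.0665 0.2861] F [-0.13 -1.81  1.98] t 10.3 0.00011445625390724494
lip n 585 along u [-0.105 -0.084 -0.073] z [0.28  0.3   0.317] angle 1.1
```

View pics/s3.png

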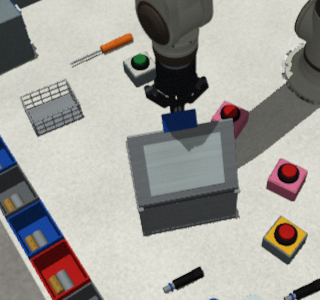

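Request:
{"api": "apply_moves", "payload": {
  "commands": [
    [-0.004,0,-0.009,0,-1],
    [-0.008,0,-0.018,0,-1],
    [-0.012,0,-0.027,0,-1],
    [-0.015,0,-0.036,0,-1],
    [-0.018,0,-0.045,0,-1],
    [-0.02,0,-0.054,0,-1],
    [-0.022,0,-0.062,0,-1],
    [-0.024,0,-0.07,0,-1],
    [-0.025,0,-0.077,0,-1],
    [-0.025,0,-0.083,0,-1],
    [-0.025,0,-0.087,0,-1],
    [-0.025,0,-0.09,0,-1]
  ]
}}

```text
time: 11.55
ee_pos: [0.5889, 0.1507, 0.3112]
tcp_rot: [63.5, 89.6, -49.8]
wrist_force: [-0.1, -0.6, -0.9]
opening: 0.0003
```

Run:
```python
from h import *
sh(0,(.595,.168,.312)); c=lid()
```

```text
(0.595, 0.168, 0.312) -> [-0.0009 -0.0012 -0.0183]
R cols x,y,z: [[0.004, -0.005, -1.0], [0.918, -0.396, 0.006], [-0.396, -0.918, 0.003]] q [ 14.5  16.3  32.2 105.8  -0.3 127.8] p [0.5889 0.1507 0.3112] F [-0.12 -0.6  -0.95] t 11.55 0.00031565453558268824
lip n 497 along u [-0.165  0.001  0.004] z [0.105 0.323 0.34 ] angle 1.574
```

Request:
{"api": "apply_moves", "payload": {
  "commands": [
    [0,0,-0.003,0,-1],
    [0,0,-0.006,0,-1],
    [0,0,-0.009,0,-1],
    [0,0,-0.012,0,-1],
    [0,0,-0.015,0,-1],
    [0,0,-0.018,0,-1],
    [0,0,-0.021,0,-1],
    [0,0,-0.024,0,-1],
    [0,0,-0.027,0,-1],
    [0,0,-0.03,0,-1]
  ]
}}

```text
time: 12.6
ee_pos: [0.6009, 0.1787, 0.311]
tcp_rot: [63.6, 89.6, -49.7]
wrist_force: [0.7, -0.4, 0.4]
opening: 0.0001
```

Run:
```python
from h import *
sh(0,(.595,.168,.312)); c=lid(); cv2.imwrite("pics/s4.png",c["frame"])
```

```text
(0.595, 0.168, 0.312) -> [-0.001  -0.0012  0.0122]
R cols x,y,z: [[0.004, -0.005, -1.0], [0.918, -0.396, 0.006], [-0.396, -0.918, 0.003]] q [ 16.7  19.4  36.1 106.6  -0.3 130. ] p [0.6009 0.1787 0.311 ] F [ 0.69 -0.4   0.43] t 12.6 6.713358065182528e-05
lip n 218 along u [0.071 0.078 0.082] z [0.294 0.319 0.325] angle 1.971
```

View pics/s4.png

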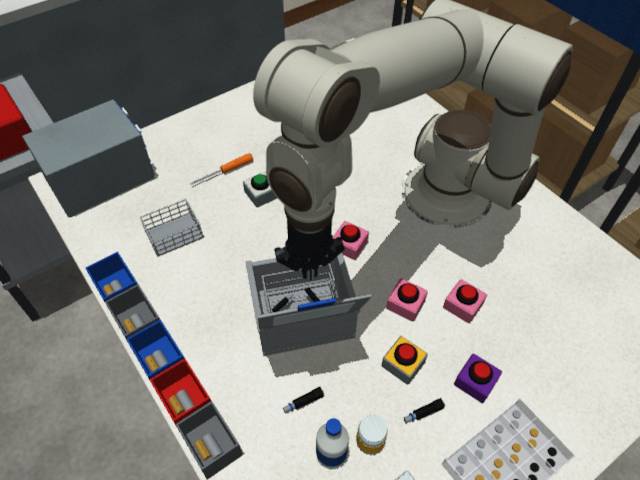

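The picture shows the lid open against its stop (lip near (318,305), about 1.95 rad). I back away from it, toward the front and up.

Request:
{"api": "apply_moves", "payload": {
  "commands": [
    [0,0,0.03,0,-1],
    [-0.01,0,0.07,0,-1],
    [-0.02,0,0.11,0,-1],
    [-0.02,0,0.15,0,-1],
    [-0.02,0,0.19,0,-1],
    [-0.02,0,0.22,0,-1],
    [-0.02,0,0.22,0,-1],
    [-0.02,0,0.22,0,-1],
    [-0.02,0,0.22,0,-1]
  ]
}}

```text
time: 13.55
ee_pos: [0.5143, -0.0224, 0.3313]
tcp_rot: [64.4, 89.7, -48.9]
wrist_force: [0.8, 1.0, 0.2]
opening: -0.0001
```

Run:
```python
from h import *
sh(0,(.595,.168,.312)); c=lid(); c=lid(); print(np.round(bot.get_obs()["qd"],2))
P=cloud(c)
a=np.load("scene.npz"); P0=cloud(dict(a))
for o in("stop_button","start_button","injector_a","screwdriver","cleaner","grease_can","basket"):
    for r in cams.spot_in(o,"scene")[:2]: print(o,np.round(r["rect"]),round(r["confidence"],2))
cv2.imwrite("pics/s5.png",c["frame"])
```

```text
(0.595, 0.168, 0.312) -> [ 0.0188 -0.0011 -0.2068]
R cols x,y,z: [[0.004, -0.005, -1.0], [0.919, -0.395, 0.005], [-0.395, -0.919, 0.003]] q [ -2.3   3.5  19.9 106.2  -0.3 110.9] p [ 0.5143 -0.0224  0.3313] F [0.78 0.97 0.22] t 13.55 -0.00014495821729652194
lip n 215 along u [0.07  0.078 0.083] z [0.291 0.319 0.325] angle 1.971
lip n 216 along u [0.071 0.078 0.082] z [0.293 0.319 0.325] angle 1.971
[ 0.03  0.11  0.06 -0.03 -0.07 -0.06]
stop_button [401. 285. 414. 299.] 0.67
stop_button [474. 365. 490. 381.] 0.6
start_button [252. 176. 268. 186.] 0.48
injector_a [403. 400. 444. 421.] 0.64
injector_a [282. 388. 325. 411.] 0.6
screwdriver [220. 153. 254. 172.] 0.65
screwdriver [258. 295. 368. 328.] 0.6
cleaner [315. 422. 349. 470.] 0.64
cleaner [251. 172. 267. 184.] 0.26
grease_can [356. 414. 389. 454.] 0.62
basket [148. 199. 206. 256.] 0.88
```

View pics/s5.png

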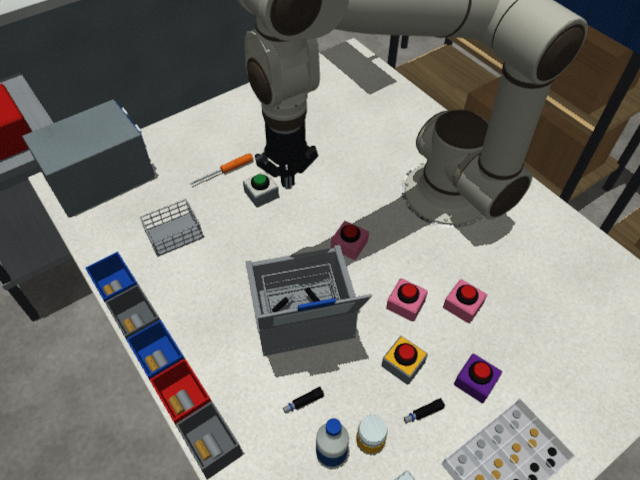

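The lid rests open and still, the arm is clear, and all the bystanders are where they were. I hand in.

```bash
python3 -c "
from h import *
print(bot.job_done())"
```

```text
the job is handed in; nothing more can be done
None
```

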